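# Press a clay stand ring onto its foot pad and hold it

## Task

Slide the taller of the two clay rings down over the upright steel post of the pad press, then press it down against the sprung brass sleeve until the ring sits fully home on the cork-faced shoulder. Press firmly but without ramming, and finish while still holding the ring with the gripper and pressing it home, so that the stick-on pad can take. Leave the short ring, tea cup, teapot and planter where they stand.

Things in the scene. Friction and masses are not known exactly. Their poses are not given: they have to be found in the camera images.
- tall_ring: The work piece: a plain unglazed clay ring (short tube), standing upright, 60 mm outside diameter, 35 mm bore, 50 mm tall, about 0.19 kg (0.13 to 0.26). Origin at the centre of its underside, z up along its axis. Takes over 60 N of grip across its outside.
- short_ring: Bystander: a clay ring of the same diameters but only 26 mm tall. Origin at the centre of its underside. Leave it alone.
- press: The pad press, fixed to the table: a grey base plate 140 mm (x) by 110 mm (y) by 12 mm thick, and a plain steel post of 30 mm diameter standing in its middle, its top 105 mm above the table with an 8 mm high lead-in cone narrowing to 21 mm. Origin on the post's axis at the table; z up along the post. Nothing on it stands higher than the post.
- post_top (a point): Centre of the post's top, 105 mm above the table, on the post's axis.
- shoulder: The hard stop: a fixed round steel shoulder, 58 mm diameter, around the foot of the post, with a cork face on top 55 mm above the table (flange of 68 mm diameter at its foot, 12 to 22 mm above the table). Origin on the post's axis, 12 mm above the table.
- stop_face (a point): Centre of the shoulder's cork top face, 55 mm above the table, on the post's axis: the ring's underside is here when home, and its top is then level with the post's top.
- sleeve (a joint): Travel in m of the sprung brass sleeve (41 mm diameter, around the post, sliding in the shoulder): 0 = up, its top 14 mm above the cork face (69 mm above the table); 0.014 = pushed down level with the cork face. Its spring pushes up with about 4 N at 0, 8 N at 0.014 (300 N/m), and lifts the ring off again if let go. It can sink 3 mm below the cork face, but a ring is stopped by the shoulder first.
- tea_cup: Bystander: white cup, 60 mm diameter, 42 mm tall, origin under its centre.
- teapot: Bystander: dark clay teapot, 100 mm diameter, 93 mm tall, about 160 mm over spout (+x) and handle (-x), origin under its centre.
- planter: Bystander: ochre rectangular planter on four feet, 130 mm (x) by 93 mm (y) by 56 mm, origin under its centre.
Not all that is in view belongs to the job. What is meant by the press is not pink or purple, and is the larger of those in its own colour.

How it is judged:
By the outcome, as a careful person would: the job done as asked, in the order asked, and still so for the second after the job is handed in, while the arm keeps its last pose, push and grip.
It also fails if it takes over 45 s, if anything falls off the work surface, if the arm or the gripper's body presses on something with over 40 N, if the wrist force passes 120 N, or if a joint passes its speed limit or range.

## Robot

A 6-joint arm with a two-finger parallel gripper is mounted at the origin on the work surface. World frame = base frame: x ahead of the robot, y to its left, z up, the work surface at z = 0. Lengths are in m, angles in rad, forces in N, time in s.
With the tool pointing down it reaches from about 0.425 to 0.95 m from the base axis. Payload 3.5 kg.
Tool frame: the origin (TCP) lies between the finger pads; the fingertips stand 17 mm ahead of it and the grasp point (between the pads) lies 2 mm behind it; z points along the fingers, y is the direction in which the jaws open and shut (so a half turn about z gives the same grasp; the last joint's range is limited). The gripper opens to 85 mm and grips with 20 to 120 N. Pads are 22 mm wide; open, the fingers measure 114 mm over their backs; the gripper's body (76 mm by 85 mm) begins 54 mm behind the grasp point. The pads swing forward as they close: fully open they stand 13 mm farther back than shut.
Start: joints at [1.197, 0.286, 1.577, -0, 1.279, -0.15], TCP at [0.15, 0.658, 0.248] pointing down, gripper open.
Joint ranges: [-2.77, 2.77], [-0.9, 2.22], [0.21, 2.48], [-1.53, 4.67], [0.24, 2.81], [-2.84, 2.84]. Speed limits (rad/s): [2.79, 2.79, 3.14, 3.14, 3.14, 3.14].

## Interface

Orientations are given as a unit quaternion [x, y, z, w].
In Python, from plant import ctrl gives the robot as it stands.
- The arm moves only by the tool carry_out, never from a script. Its argument "commands" is a list of rows, each an object with "delta_pos": the shift along the tool's x, y, z in m, a list of three; "delta_rot": the turn, a rotation vector about the tool's x, y, z in rad, a list of three; "claw": the opening in per cent of the stroke, from 0 (shut) to 100 (fully open). A call has 1 to 8 rows; each row is the pose to reach, as a shift and turn from the pose measured when the call began, along the tool's axes at that moment; what a row does not reach only later rows make up. A row lasts 1/12 s, in which the tool goes at most 41.7 mm and 7.16 degrees, less where a joint would pass 70% of its speed; a pose out of reach is approached as far as the arm can. A call with a gripper value outside its range is refused whole. The fingers move at their own pace and stop on an object; "force" is the grip in N (left out, the last holds). Time passes only in rows, so rows that repeat a pose let the fingers close. It gives the time, the measured TCP pose, the force and the opening at its end, in the units of the state.
- ctrl.get_state(): the state, without advancing time (a new reading comes with each control period).
- ctrl.read_camera(name): name is "scene" or "top" or "wrist"; returns (picture, depth): 400x640x3 uint8, red, green, blue; 400x640 float32, m along the optical axis (not along the pixel's ray), 0 where there is no reading.
- ctrl.camera_info(name): a dict with "fx", "fy", "cx", "cy" (pixels), "rvec" (rotation vector, rad) and "tvec" (3), from world to camera coordinates, as OpenCV has them; the wrist camera has in their place "mount" (4x4, takes a point from camera to tool coordinates, whose origin is the TCP and whose axes are the flange's). Camera axes: x right, y down, z forward; pixel columns grow to the right and rows downward; lengths in m; the calibration is good to about 2 mm. A picture is of the moment at which its call begins: read the wrist's pose just before it. camera_info takes no time and is no camera call.
- ctrl.sign_off(): hands the job in, once; it reports no verdict.
The state is a dict: "time": time; "qpos": joint angles; "dq": joint speeds; "joint_efforts": joint torques, N m; "eef_pos": TCP position; "tcp_rot": TCP orientation; "contact_force": force on the tool from outside, world axes, zero at the start; "wrist_torque": the same for the moment, N m; "opening": opening from 0.0 (shut) to 1.0 (fully open).
Only numpy, scipy, OpenCV 4.12 (cv2) and the standard library are available. Lean on these libraries where they do the work, as an engineer would, in place of code of your own. Each camera call takes 0.05 s, during which the arm holds its last target.

## Working session

There is one attempt and no reset: what is moved stays moved. The work goes in short steps, Python scripts to look and compute and a tool call to move; the robot and the scene stay as the last step left them, time stands still between calls to the robot, and variables do not carry over. Pictures are saved under pics/ and viewed, and the job is handed in when it is done.

Besides the shell and the picture viewer there is one more tool, called after "Request:" as a command line: name --argument value ..., lists and objects as JSON in quotes. carry_out: Moves the arm, as the interface text tells. Its arguments: {"type":"object","properties":{"commands":{"type":"array"},"force":{"type":"number"}},"required":["commands"]}

```bash
mkdir -p pics; ls; cat > h.py <<'E'
import numpy as np, cv2
from scipy.spatial.transform import Rotation as R
from plant import ctrl
def cam(name):
    i=ctrl.camera_info(name)
    K=np.array([[i['fx'],0,i['cx']],[0,i['fy'],i['cy']],[0,0,1]])
    if 'mount' in i:
        s=ctrl.get_state(); T=np.eye(4);T[:3,:3]=R.from_quat(s['tcp_rot']).as_matrix();T[:3,3]=s['eef_pos']
        T=T@np.array(i['mount'])
    else:
        E=np.eye(4);E[:3,:3]=R.from_rotvec(np.ravel(i['rvec'])).as_matrix();E[:3,3]=np.ravel(i['tvec']);T=np.linalg.inv(E)
    return K,T
def grab(name,tag):
    K,T=cam(name); im,d=ctrl.read_camera(name)
    cv2.imwrite(f'pics/{tag}.png',im[:,:,::-1]); np.savez(f'pics/{tag}.npz',im=im,d=d,K=K,T=T)
    return im,d,K,T
def load(tag):
    z=np.load(f'pics/{tag}.npz');return z['im'],z['d'],z['K'],z['T']
def ray(K,T,uv):
    uv=np.atleast_2d(uv).astype(float)
    r=np.c_[(uv[:,0]-K[0,2])/K[0,0],(uv[:,1]-K[1,2])/K[1,1],np.ones(len(uv))]@T[:3,:3].T
    return T[:3,3],r
def onplane(K,T,uv,z):
    o,r=ray(K,T,uv); return o+r*((z-o[2])/r[:,2])[:,None]
def cloud(d,K,T):
    v,u=np.mgrid[:d.shape[0],:d.shape[1]]
    p=np.stack([(u-K[0,2])/K[0,0]*d,(v-K[1,2])/K[1,1]*d,d],-1)
    return p@T[:3,:3].T+T[:3,3]
E
python3 - <<'E'
from h import *
print(ctrl.get_state())
for n in ('scene','top','wrist'):
    im,d,K,T=grab(n,n+'0'); print(n,T[:3,3].round(3),T[:3,2].round(3),K[0,0],(d>0).mean())
E
```

```text
pics
{'time': 0.0, 'qpos': array([ 1.19698033e+00,  2.87162667e-01,  1.57819411e+00,  2.43848100e-06,
        1.27863297e+00, -1.49981194e-01]), 'dq': array([-3.38736199e-04, -1.74474376e-03,  5.56921946e-04,  8.71120148e-05,
        1.44520934e-04,  3.78807415e-04]), 'joint_efforts': array([-7.14083690e-04, -4.05988812e+01, -2.92625427e+01, -1.62735332e-04,
        5.84434223e-03,  1.56898281e-07]), 'eef_pos': array([0.14955483, 0.65757552, 0.24693989]), 'tcp_rot': array([ 1.11684179e-01,  9.93743029e-01, -1.15737378e-03, -3.11448790e-04]), 'contact_force': array([-1.16467882, -0.66758111,  0.23755926]), 'wrist_torque': array([ 0.0290068 , -0.01347654, -0.00129712]), 'opening': 0.9988488571106009}
scene [ 1.41  -0.181  0.813] [-0.765  0.127 -0.631] 428.37316555645424 0.9921953125
top [ 0.35  -0.019  1.265] [ 0.162 -0.015 -0.987] 452.0911296956987 0.9959453125
wrist [0.075 0.674 0.373] [ 0.289 -0.068 -0.955] 295.90202925512136 0.99619140625
```

View pics/scene0.png

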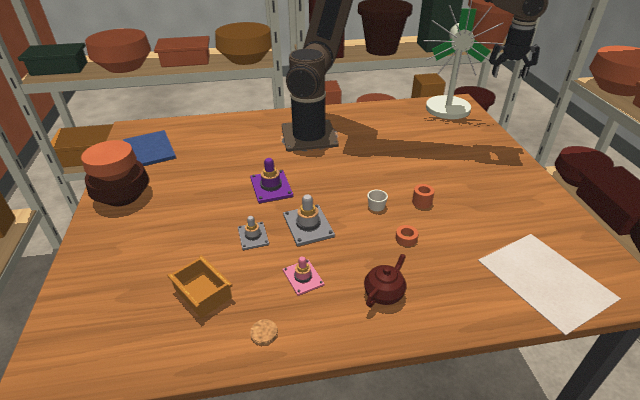

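View pics/top0.png

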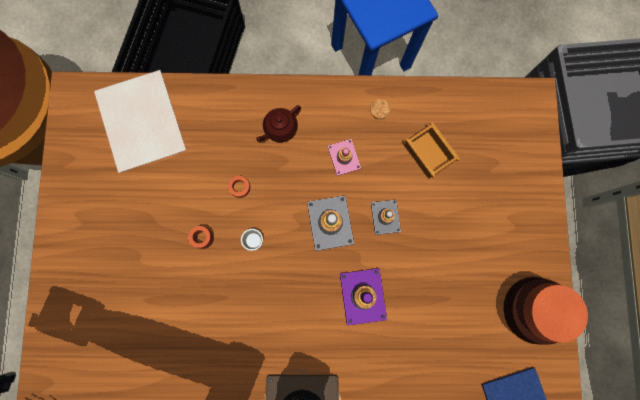

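View pics/wrist0.png

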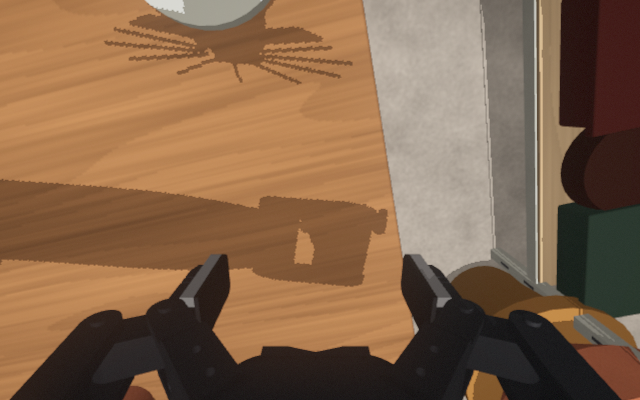

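The top view shows the rings at (200,237) and (239,186), which are (424,197) and (406,235) in the scene view. The presses are purple (363,296), pink (345,156), small grey (387,216) and large grey (331,222). The larger grey one fits the description. The ring at (200,237) looks taller. I'll confirm both with crops and measurements.

```bash
python3 - <<'E'
from h import *
im,d,K,T=load('scene0'); a=cv2.resize(im[150:260,220:460],None,fx=3.3,fy=3.3,interpolation=cv2.INTER_CUBIC)
cv2.imwrite('pics/crop0.png',a[:,:,::-1])
for tag in('top0','scene0'):
    im,d,K,T=load(tag); P=cloud(d,K,T)
    hsv=cv2.cvtColor(im,cv2.COLOR_RGB2HSV)
    cl=((hsv[...,0]<9)&(hsv[...,1]>140)&(hsv[...,2]>90)&(P[...,2]>0.012)&(P[...,2]<.12)&(d>0)).astype(np.uint8)
    n,l,s,c=cv2.connectedComponentsWithStats(cl)
    for i in range(1,n):
        if 60<s[i,4]<3000:
            q=P[l==i]; zt=np.percentile(q[:,2],97); t=q[q[:,2]>zt-.006]
            (cx,cy),r=cv2.minEnclosingCircle(t[:,:2].astype(np.float32))
            print(tag,'clay',c[i].round(),s[i,4],'ztop',zt.round(4),'c',round(cx,4),round(cy,4),'r',round(r,4))
# presses: cloud height above table in windows
for tag,pts in(('top0',[(331,222),(387,216)]),('scene0',[(307,215),(253,232)])):
    im,d,K,T=load(tag); P=cloud(d,K,T)
    for u,v in pts:
        w=P[v-40:v+40,u-40:u+40].reshape(-1,3); c0=P[v,u]
        q=w[np.hypot(*(w[:,:2]-c0[:2]).T)<.12]
        zt=np.percentile(q[:,2],99.8)
        t=q[q[:,2]>zt-.006]
        b=q[(q[:,2]>.007)&(q[:,2]<.017)]
        (rc,wh,an)=cv2.minAreaRect(b[:,:2].astype(np.float32))
        print(tag,(u,v),'ztop',zt.round(4),'top c',t.mean(0).round(4),len(t),'plate',np.round(rc,4),np.round(wh,3),round(an,1),'z',np.median(b[:,2]).round(4))
E
```

```text
top0 clay [239. 186.] 161 ztop 0.0308 c 0.6041 0.1805 r 0.0283
top0 clay [200. 237.] 198 ztop 0.0537 c 0.46 0.2781 r 0.0286
scene0 clay [491.  36.] 128 ztop 0.1118 c -0.7233 1.089 r 0.0223
scene0 clay [184.  52.] 552 ztop 0.1128 c -0.8009 -0.5046 r 0.1374
scene0 clay [117.  56.] 252 ztop 0.1188 c -0.7354 -0.805 r 0.1121
scene0 clay [624.  79.] 114 ztop 0.1171 c -0.0644 1.3281 r 0.0358
scene0 clay [424. 200.] 81 ztop 0.0501 c 0.4807 0.2785 r 0.0179
scene0 clay [385. 278.] 545 ztop 0.0916 c 0.7804 0.0696 r 0.0079
top0 (331, 222) ztop 0.1067 top c [ 0.5057 -0.0739  0.1041] 69 plate [ 0.5058 -0.0731] [0.14  0.184] 10.1 z 0.0118
top0 (387, 216) ztop 0.0689 top c [ 0.5237 -0.2297  0.0676] 37 plate [ 0.5286 -0.2213] [0.114 0.231] 15.3 z 0.0098
scene0 (307, 215) ztop 0.1061 top c [ 0.5084 -0.0744  0.1042] 51 plate [ 0.513  -0.1091] [0.143 0.18 ] 9.6 z 0.0121
scene0 (253, 232) ztop 0.0698 top c [ 0.5268 -0.2306  0.0683] 29 plate [ 0.5185 -0.192 ] [0.093 0.151] 8.1 z 0.0092
```

View pics/crop0.png

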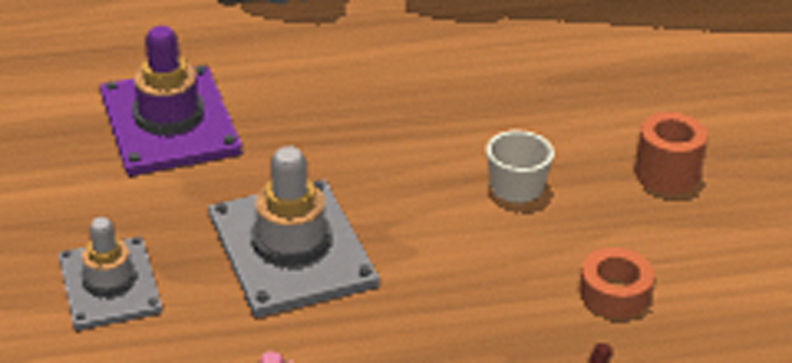

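The scene crop confirms it. The taller ring, near (672,155) in the crop, has its top at about 50–54 mm, while the short one's is at about 31 mm. The big grey press's post top measures 105 mm, the small grey one's 69 mm. I'll hover over the tall ring and refine with the wrist camera.

```bash
cat >> h.py <<'E'
def go(x,y,z,yaw=None):
    "yaw: world angle of tool y (jaw) axis, tool straight down"
    s=ctrl.get_state(); M=R.from_quat(s['tcp_rot']); m=M.as_matrix()
    if yaw is None: yaw=np.arctan2(m[1,1],m[0,1])
    Y=np.array([np.cos(yaw),np.sin(yaw),0]);Z=np.array([0,0,-1.]);G=np.c_[np.cross(Y,Z),Y,Z]
    dw=np.array([x,y,z])-s['eef_pos']
    print('t',round(s['time'],2),'pos',s['eef_pos'].round(4),'yaw',round(np.degrees(np.arctan2(m[1,1],m[0,1])),1),'op',round(s['opening'],3),'F',s['contact_force'].round(1))
    print('delta_pos',(m.T@dw).round(4),'delta_rot',R.from_matrix(m.T@G).as_rotvec().round(4),'dist',np.linalg.norm(dw).round(3))
E
python3 -c "
from h import *
go(.46,.278,.19)"
```

```text
t 0.15 pos [0.1496 0.6577 0.2472] yaw 77.2 op 1.0 F [ 0.7 -0.9 -0.2]
delta_pos [-0.387  -0.3012  0.0577] delta_rot [-0.0019 -0.0003 -0.    ] dist 0.494
```

Request:
carry_out --commands '[{"delta_pos": [-0.2, -0.155, 0.02], "delta_rot": [0, 0, 0], "claw": 100}, {"delta_pos": [-0.387, -0.301, 0.058], "delta_rot": [0, 0, 0], "claw": 100}, {"delta_pos": [-0.387, -0.301, 0.058], "delta_rot": [0, 0, 0], "claw": 100}, {"delta_pos": [-0.387, -0.301, 0.058], "delta_rot": [0, 0, 0], "claw": 100}, {"delta_pos": [-0.387, -0.301, 0.058], "delta_rot": [0, 0, 0], "claw": 100}, {"delta_pos": [-0.387, -0.301, 0.058], "delta_rot": [0, 0, 0], "claw": 100}, {"delta_pos": [-0.387, -0.301, 0.058], "delta_rot": [0, 0, 0], "claw": 100}, {"delta_pos": [-0.387, -0.301, 0.058], "delta_rot": [0, 0, 0], "claw": 100}]'

```text
time: 0.82
eef_pos: [0.3598, 0.4, 0.2089]
tcp_rot: [0.111, 0.994, -0.001, -0.0]
contact_force: [1.1, -0.3, -0.6]
opening: 1.0
```

```bash
python3 -c "
from h import *
go(.46,.278,.19)"
```

```text
t 0.82 pos [0.3598 0.4    0.2089] yaw 77.2 op 1.0 F [ 1.1 -0.3 -0.6]
delta_pos [-0.1247 -0.0967  0.019 ] delta_rot [-0.002  -0.0003 -0.    ] dist 0.159
```

Request:
carry_out --commands '[{"delta_pos": [-0.125, -0.097, 0.019], "delta_rot": [-0.002, 0, 0], "claw": 100}, {"delta_pos": [-0.125, -0.097, 0.019], "delta_rot": [-0.002, 0, 0], "claw": 100}, {"delta_pos": [-0.125, -0.097, 0.019], "delta_rot": [-0.002, 0, 0], "claw": 100}, {"delta_pos": [-0.125, -0.097, 0.019], "delta_rot": [-0.002, 0, 0], "claw": 100}, {"delta_pos": [-0.125, -0.097, 0.019], "delta_rot": [-0.002, 0, 0], "claw": 100}, {"delta_pos": [-0.125, -0.097, 0.019], "delta_rot": [-0.002, 0, 0], "claw": 100}, {"delta_pos": [-0.125, -0.097, 0.019], "delta_rot": [-0.002, 0, 0], "claw": 100}]'

```text
time: 1.4
eef_pos: [0.4599, 0.2778, 0.1898]
tcp_rot: [0.112, 0.994, 0.0, -0.001]
contact_force: [-0.6, 0.0, -0.7]
opening: 1.001
```

```bash
python3 - <<'E'
from h import *
im,d,K,T=grab('wrist','w1'); P=cloud(d,K,T)
hsv=cv2.cvtColor(im,cv2.COLOR_RGB2HSV)
cl=((hsv[...,0]<9)&(hsv[...,1]>140)&(hsv[...,2]>60)&(d>0)&(P[...,2]>.015)&(P[...,2]<.1)).astype(np.uint8)
n,l,s,c=cv2.connectedComponentsWithStats(cl)
for i in range(1,n):
    if s[i,4]>300:
        q=P[l==i]; zt=np.percentile(q[:,2],95)
        m=((l==i)&(P[...,2]>zt-.006)).astype(np.uint8)
        cs,_=cv2.findContours(m,cv2.RETR_EXTERNAL,cv2.CHAIN_APPROX_NONE)
        cn=max(cs,key=cv2.contourArea)[:,0]
        w=onplane(K,T,cn,np.median(P[m>0][:,2]))
        (x,y),r=cv2.minEnclosingCircle(w[:,:2].astype(np.float32))
        h=np.linalg.lstsq(np.c_[2*w[:,:2],np.ones(len(w))],(w[:,:2]**2).sum(1),rcond=None)[0]
        print(c[i].round(),s[i],'z',zt.round(4),np.median(P[m>0][:,2]).round(4),'mec',round(x,4),round(y,4),round(r,4),'fit',h[:2].round(4),np.sqrt(h[2]+h[0]**2+h[1]**2).round(4))
tb=P[(d>0)&(np.abs(P[...,2])<.015)]; print('table z',np.median(tb[:,2]))
go(.46,.278,.04)
E
```

```text
table z -2.7015803442220765e-05
t 1.45 pos [0.4595 0.2784 0.19  ] yaw 77.2 op 1.003 F [ 0.7 -0.   0.2]
delta_pos [-0.0007 -0.0003  0.15  ] delta_rot [ 0.0002 -0.0009  0.    ] dist 0.15
```

View pics/w1.png

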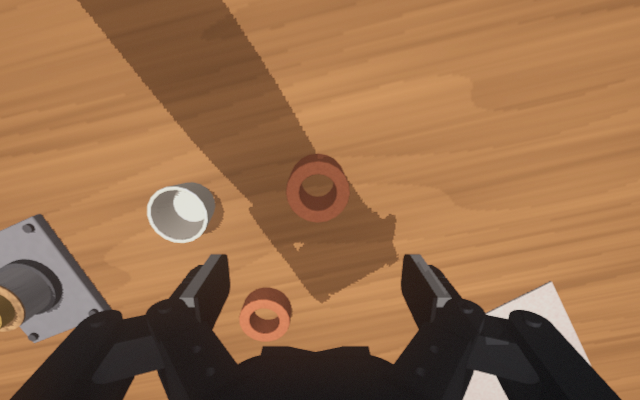

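The wrist view shows the tall ring at (318,190), its rim in shadow, with the cup at (180,212) and the short ring at (266,315). The mask missed the ring, so I'll loosen it.

```bash
cat > ring.py <<'E'
from h import *
def circ(w):
    h=np.linalg.lstsq(np.c_[2*w[:,:2],np.ones(len(w))],(w[:,:2]**2).sum(1),rcond=None)[0]
    return h[:2].round(4),np.sqrt(h[2]+h[0]**2+h[1]**2).round(4)
def an(tag,uv):
    im,d,K,T=load(tag); P=cloud(d,K,T)
    print('px',im[uv[1],uv[0]],P[uv[1],uv[0]].round(4))
    m=((P[...,2]>.047)&(P[...,2]<.056)&(d>0)).astype(np.uint8)
    m[:, :]*=(np.hypot(P[...,0]-.46,P[...,1]-.278)<.05).astype(np.uint8)
    cs,_=cv2.findContours(m,cv2.RETR_CCOMP,cv2.CHAIN_APPROX_NONE)
    for cn in cs:
        if cv2.contourArea(cn)>150:
            w=onplane(K,T,cn[:,0],.05); print(tag,'z',np.median(P[m>0][:,2]).round(4),cn[:,0].mean(0).round(1),'fit',*circ(w),'resid',np.std(np.hypot(*(w[:,:2]-circ(w)[0]).T)).round(4))
if __name__=='__main__': an('w1',(318,213)); an('top0',(200,228))
E
python3 ring.py
```

```text
px [154  89  63] [0.4779 0.276  0.0501]
w1 z 0.0498 [317.8 191.3] fit [0.4579 0.2803] 0.0292 resid 0.0003
w1 z 0.0498 [317.9 191.9] fit [0.4579 0.2803] 0.0175 resid 0.0003
px [216 108  66] [0.4831 0.2782 0.0472]
top0 z 0.0504 [198.9 236.3] fit [0.4603 0.2797] 0.0283 resid 0.0012
top0 z 0.0504 [199.4 236.5] fit [0.4603 0.2784] 0.02 resid 0.0022
```

Two views agree: the centre is (0.459, 0.280), the top at 50 mm and the radius about 29 mm. I'll descend to grasp.

```bash
python3 -c "
from h import *
go(.458,.280,.036)"
```

```text
t 1.45 pos [0.4595 0.2784 0.19  ] yaw 77.2 op 1.003 F [ 0.7 -0.   0.2]
delta_pos [0.0017 0.0012 0.154 ] delta_rot [ 0.0002 -0.0009  0.    ] dist 0.154
```

Request:
carry_out --commands '[{"delta_pos": [0.0017, 0.0012, 0.03], "delta_rot": [0, -0.001, 0], "claw": 100}, {"delta_pos": [0.0017, 0.0012, 0.06], "delta_rot": [0, -0.001, 0], "claw": 100}, {"delta_pos": [0.0017, 0.0012, 0.09], "delta_rot": [0, -0.001, 0], "claw": 100}, {"delta_pos": [0.0017, 0.0012, 0.115], "delta_rot": [0, -0.001, 0], "claw": 100}, {"delta_pos": [0.0017, 0.0012, 0.135], "delta_rot": [0, -0.001, 0], "claw": 100}, {"delta_pos": [0.0017, 0.0012, 0.148], "delta_rot": [0, -0.001, 0], "claw": 100}, {"delta_pos": [0.0017, 0.0012, 0.154], "delta_rot": [0, -0.001, 0], "claw": 100}, {"delta_pos": [0.0017, 0.0012, 0.154], "delta_rot": [0, -0.001, 0], "claw": 100}]'

```text
time: 2.12
eef_pos: [0.4562, 0.2807, 0.0346]
tcp_rot: [0.11, 0.994, -0.001, -0.001]
contact_force: [-0.0, -0.3, -0.7]
opening: 0.997
```

Request:
carry_out --commands '[{"delta_pos": [0, 0, 0], "delta_rot": [0, 0, 0], "claw": 55}, {"delta_pos": [0, 0, 0], "delta_rot": [0, 0, 0], "claw": 55}, {"delta_pos": [0, 0, 0], "delta_rot": [0, 0, 0], "claw": 55}, {"delta_pos": [0, 0, 0], "delta_rot": [0, 0, 0], "claw": 55}, {"delta_pos": [0, 0, 0], "delta_rot": [0, 0, 0], "claw": 55}, {"delta_pos": [0, 0, 0], "delta_rot": [0, 0, 0], "claw": 55}, {"delta_pos": [0, 0, 0], "delta_rot": [0, 0, 0], "claw": 55}, {"delta_pos": [0, 0, 0], "delta_rot": [0, 0, 0], "claw": 55}]' --force 50

```text
time: 2.78
eef_pos: [0.4573, 0.2816, 0.0363]
tcp_rot: [0.11, 0.994, 0.0, -0.0]
contact_force: [-1.1, 1.5, 6.1]
opening: 0.691
```

Request:
carry_out --commands '[{"delta_pos": [0, 0, 0], "delta_rot": [0, 0, 0], "claw": 50}, {"delta_pos": [0, 0, 0], "delta_rot": [0, 0, 0], "claw": 50}, {"delta_pos": [0, 0, -0.005], "delta_rot": [0, 0, 0], "claw": 50}, {"delta_pos": [0, 0, -0.015], "delta_rot": [0, 0, 0], "claw": 50}, {"delta_pos": [0, 0, -0.04], "delta_rot": [0, 0, 0], "claw": 50}, {"delta_pos": [0, 0, -0.07], "delta_rot": [0, 0, 0], "claw": 50}, {"delta_pos": [0, 0, -0.1], "delta_rot": [0, 0, 0], "claw": 50}, {"delta_pos": [0, 0, -0.13], "delta_rot": [0, 0, 0], "claw": 50}]' --force 55

```text
time: 3.45
eef_pos: [0.4569, 0.2812, 0.1679]
tcp_rot: [0.11, 0.994, 0.0, -0.0]
contact_force: [0.9, 0.2, -1.3]
opening: 0.695
```

```bash
python3 - <<'E'
from h import *
grab('wrist','w2'); grab('scene','s2'); 
s=ctrl.get_state(); print(s['qpos'].round(3)); go(.506,-.074,.20)
E
```

```text
[ 3.620e-01  6.000e-02  1.979e+00  1.000e-03  1.090e+00 -9.880e-01]
t 3.55 pos [0.4609 0.2828 0.1734] yaw 77.4 op 0.697 F [ 0.6 -0.5  0.1]
delta_pos [-0.1224 -0.338  -0.028 ] delta_rot [ 0.0078  0.0102 -0.    ] dist 0.361
```

View pics/w2.png

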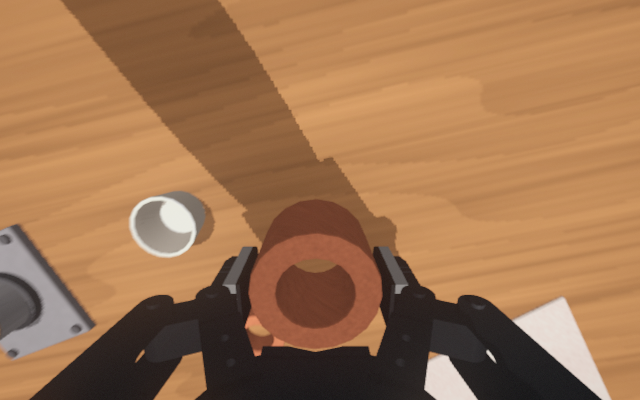

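The ring is held and appears central at (315,290). I'll move to a lookout beside the press, with the post in the free upper part of the wrist view.

```bash
python3 - <<'E'
from h import *
go(.58,-.07,.22)
E
```

```text
t 3.55 pos [0.4609 0.2828 0.1734] yaw 77.4 op 0.697 F [ 0.6 -0.5  0.1]
delta_pos [-0.1939 -0.3178 -0.0471] delta_rot [ 0.0078  0.0102 -0.    ] dist 0.375
```

Request:
carry_out --commands '[{"delta_pos": [-0.01, -0.016, -0.02], "delta_rot": [0.004, 0.005, 0], "claw": 50}, {"delta_pos": [-0.03, -0.048, -0.035], "delta_rot": [0.008, 0.01, 0], "claw": 50}, {"delta_pos": [-0.05, -0.08, -0.047], "delta_rot": [0.008, 0.01, 0], "claw": 50}, {"delta_pos": [-0.07, -0.112, -0.047], "delta_rot": [0.008, 0.01, 0], "claw": 50}, {"delta_pos": [-0.09, -0.144, -0.047], "delta_rot": [0.008, 0.01, 0], "claw": 50}, {"delta_pos": [-0.11, -0.176, -0.047], "delta_rot": [0.008, 0.01, 0], "claw": 50}, {"delta_pos": [-0.13, -0.208, -0.047], "delta_rot": [0.008, 0.01, 0], "claw": 50}, {"delta_pos": [-0.145, -0.234, -0.047], "delta_rot": [0.008, 0.01, 0], "claw": 50}]'

```text
time: 4.22
eef_pos: [0.5506, 0.0198, 0.2194]
tcp_rot: [0.111, 0.994, -0.0, -0.0]
contact_force: [-0.0, 0.0, -2.1]
opening: 0.693
```

```bash
python3 - <<'E'
from h import *
go(.58,-.07,.22)
E
```

```text
t 4.22 pos [0.5506 0.0198 0.2194] yaw 77.3 op 0.693 F [-0.   0.  -2.1]
delta_pos [-0.0485 -0.0812 -0.0005] delta_rot [-0.0009 -0.0006 -0.    ] dist 0.095
```

Request:
carry_out --commands '[{"delta_pos": [-0.018, -0.03, 0], "delta_rot": [-0.001, 0, 0], "claw": 50}, {"delta_pos": [-0.034, -0.057, 0], "delta_rot": [-0.001, 0, 0], "claw": 50}, {"delta_pos": [-0.044, -0.074, 0], "delta_rot": [-0.001, 0, 0], "claw": 50}, {"delta_pos": [-0.0485, -0.081, 0], "delta_rot": [-0.001, 0, 0], "claw": 50}, {"delta_pos": [-0.0485, -0.081, 0], "delta_rot": [-0.001, 0, 0], "claw": 50}, {"delta_pos": [-0.0485, -0.081, 0], "delta_rot": [-0.001, 0, 0], "claw": 50}, {"delta_pos": [-0.0485, -0.081, 0], "delta_rot": [-0.001, 0, 0], "claw": 50}]'

```text
time: 4.8
eef_pos: [0.5795, -0.0685, 0.219]
tcp_rot: [0.11, 0.994, 0.0, -0.001]
contact_force: [-0.4, 1.6, -0.7]
opening: 0.693
```

```bash
python3 - <<'E'
from h import *
grab('wrist','w3'); grab('scene','s3'); grab('top','t3'); go(.506,-.074,.22)
E
```

```text
t 4.95 pos [ 0.5797 -0.0685  0.2195] yaw 77.4 op 0.69 F [ 0.5 -0.5 -1.1]
delta_pos [ 0.0707 -0.0215 -0.0005] delta_rot [ 0.0003 -0.0009  0.    ] dist 0.074
```

View pics/w3.png

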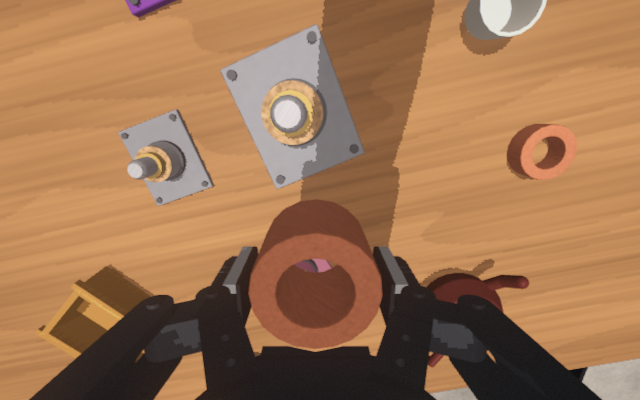

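View pics/s3.png

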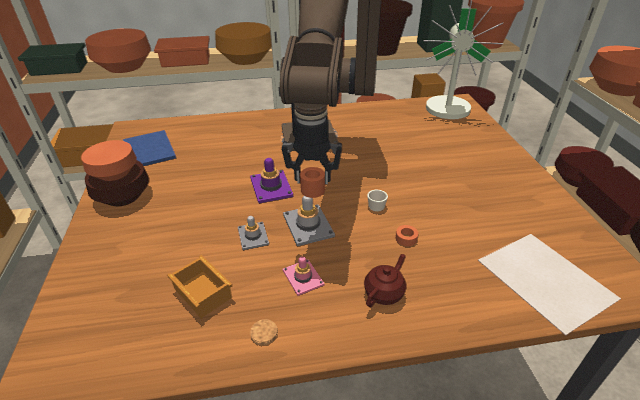

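The wrist view shows the large grey press with its post top at (288,113), the small grey one at left (140,170), and the held ring's rim around (315,290). Next I'll measure the post axis, and the ring centre and tilt.

```bash
cat > meas.py <<'E'
from ring import *
def ringheld(tag):
    im,d,K,T=load(tag); P=cloud(d,K,T)
    hsv=cv2.cvtColor(im,cv2.COLOR_RGB2HSV)
    u0=(slice(190,360),slice(235,395))
    red=np.zeros(d.shape,np.uint8); red[u0]=((hsv[...,0]<12)&(hsv[...,1]>100)&(d>0))[u0]
    q=P[red>0]; zt=np.percentile(q[:,2],90)
    m=(red>0)&(np.abs(P[...,2]-zt)<.004)
    A=P[m]; pl=np.linalg.lstsq(np.c_[A[:,:2],np.ones(len(A))],A[:,2],rcond=None)[0]
    mm=m.astype(np.uint8); cs,_=cv2.findContours(mm,cv2.RETR_CCOMP,cv2.CHAIN_APPROX_NONE)
    print(tag,'ring top z',np.median(A[:,2]).round(4),'tilt(dz/dx,dz/dy)',pl[:2].round(4))
    for cn in cs:
        if cv2.contourArea(cn)>800:
            w=onplane(K,T,cn[:,0],np.median(A[:,2])); c,r=circ(w); print('  ring',c,r,'resid',np.std(np.hypot(*(w[:,:2]-c).T)).round(4))
def post(tag,c0=(.507,-.074)):
    im,d,K,T=load(tag); P=cloud(d,K,T); rr=np.hypot(P[...,0]-c0[0],P[...,1]-c0[1])
    # the ring can't be in these bands unless over the post
    for nm,lo,hi,zz,rm in(('posttop',.1015,.109,.105,.03),('cork/sleeve>52',.051,.0595,.055,.045),('plate',.008,.016,.012,.11)):
        m=((P[...,2]>lo)&(P[...,2]<hi)&(d>0)&(rr<rm)).astype(np.uint8)
        cs,_=cv2.findContours(m,cv2.RETR_EXTERNAL,cv2.CHAIN_APPROX_NONE)
        if not cs: continue
        cn=max(cs,key=cv2.contourArea)[:,0]; w=onplane(K,T,cn,np.median(P[m>0][:,2]))
        print(tag,nm,'z',np.median(P[m>0][:,2]).round(4),'px',cn.mean(0).round(1),'fit',*circ(w),'rect',cv2.minAreaRect(w[:,:2].astype(np.float32)))
E
python3 - <<'E'
from meas import *
ringheld('w3'); post('w3'); post('top0'); post('scene0')
E
```

```text
w3 ring top z 0.2323 tilt(dz/dx,dz/dy) [-0.0003 -0.0007]
  ring [ 0.5802 -0.0694] 0.0298 resid 0.0008
  ring [ 0.5799 -0.0688] 0.0168 resid 0.0003
w3 posttop z 0.1047 px [287.8 114.3] fit [ 0.5039 -0.0739] 0.0117 rect ((0.5040130019187927, -0.07367648929357529), (0.02342655323445797, 0.02394973672926426), 76.6976318359375)
w3 cork/sleeve>52 z 0.055 px [292.1 112.5] fit [ 0.5039 -0.0741] 0.0285 rect ((0.5039599537849426, -0.07385830581188202), (0.05746900662779808, 0.05664397031068802), 77.38882446289062)
w3 plate z 0.012 px [295.  107.2] fit [ 0.5035 -0.0741] 0.0709 rect ((0.503929078578949, -0.07392493635416031), (0.1392098218202591, 0.10932392627000809), 10.210684776306152)
top0 posttop z 0.1035 px [331.8 217.9] fit [ 0.5055 -0.0737] 0.0107 rect ((0.5055335164070129, -0.07380694150924683), (0.020915033295750618, 0.023382963612675667), 0.4314476549625397)
top0 cork/sleeve>52 z 0.055 px [330.8 220.1] fit [ 0.5059 -0.074 ] 0.0275 rect ((0.5053033232688904, -0.07477568835020065), (0.0571134127676487, 0.05404183268547058), 0.24030625820159912)
top0 plate z 0.0118 px [330.  222.3] fit [ 0.5056 -0.0738] 0.0701 rect ((0.5056647062301636, -0.07394640892744064), (0.13954982161521912, 0.10963163524866104), 10.154767990112305)
scene0 posttop z 0.1051 px [307.2 197.2] fit [ 0.5084 -0.0746] 0.0117 rect ((0.5081997513771057, -0.07497743517160416), (0.021485023200511932, 0.026401693001389503), 81.72224426269531)
scene0 cork/sleeve>52 z 0.055 px [307.5 212.9] fit [ 0.5083 -0.0748] 0.0251 rect ((0.5122940540313721, -0.07416786998510361), (0.055840976536273956, 0.04995022714138031), 85.95745086669922)
scene0 plate z 0.0121 px [308.5 224.5] fit [ 0.5089 -0.0751] 0.0637 rect ((0.50822913646698, -0.0748262107372284), (0.1434651017189026, 0.11063898354768753), 10.135445594787598)
```

The ring is upright: tilt is below 0.1°, and its underside is 37 mm under the TCP. The post top is at z = 0.105, with the axis at (0.504, -0.074) from the wrist camera and (0.5055, -0.074) from the top camera. I'll aim for x = 0.5045, well inside the cone's capture range, and align above the post.

```bash
python3 - <<'E'
from h import *
go(.504,-.0735,.175)
E
```

```text
t 4.95 pos [ 0.5797 -0.0685  0.2195] yaw 77.4 op 0.69 F [ 0.5 -0.5 -1.1]
delta_pos [ 0.0728 -0.0215  0.0445] delta_rot [ 0.0003 -0.0009  0.    ] dist 0.088
```

Request:
carry_out --commands '[{"delta_pos": [0.025, -0.0075, 0], "delta_rot": [0, 0, 0], "claw": 50}, {"delta_pos": [0.05, -0.015, 0], "delta_rot": [0, 0, 0], "claw": 50}, {"delta_pos": [0.066, -0.02, 0], "delta_rot": [0, 0, 0], "claw": 50}, {"delta_pos": [0.073, -0.0215, 0.01], "delta_rot": [0, -0.001, 0], "claw": 50}, {"delta_pos": [0.073, -0.0215, 0.028], "delta_rot": [0, -0.001, 0], "claw": 50}, {"delta_pos": [0.073, -0.0215, 0.0445], "delta_rot": [0, -0.001, 0], "claw": 50}, {"delta_pos": [0.073, -0.0215, 0.0445], "delta_rot": [0, -0.001, 0], "claw": 50}, {"delta_pos": [0.073, -0.0215, 0.0445], "delta_rot": [0, -0.001, 0], "claw": 50}]'

```text
time: 5.62
eef_pos: [0.5031, -0.0726, 0.1744]
tcp_rot: [0.109, 0.994, 0.0, -0.001]
contact_force: [-0.5, -0.6, -1.1]
opening: 0.697
```

```bash
python3 - <<'E'
from meas import *
im,d,K,T=grab('wrist','w4'); ims,*_=grab('scene','s4')
ringheld('w4'); go(.504,-.0735,.175)
a=cv2.resize(im[190:370,220:410],None,fx=2.2,fy=2.2); b=cv2.resize(ims[130:260,240:380],(426,396))
cv2.imwrite('pics/c4.png',np.hstack([a[:396],b[:a.shape[0]]])[:,:,::-1])
E
```

```text
w4 ring top z 0.1877 tilt(dz/dx,dz/dy) [0.0006 0.0005]
  ring [ 0.504  -0.0729] 0.0296 resid 0.0005
  ring [ 0.5034 -0.073 ] 0.0168 resid 0.0003
t 5.72 pos [ 0.5045 -0.0733  0.1762] yaw 77.4 op 0.692 F [-0.8  0.  -1.9]
delta_pos [ 0.0004 -0.0003  0.0012] delta_rot [ 0.0001  0.0019 -0.    ] dist 0.001
```

View pics/c4.png

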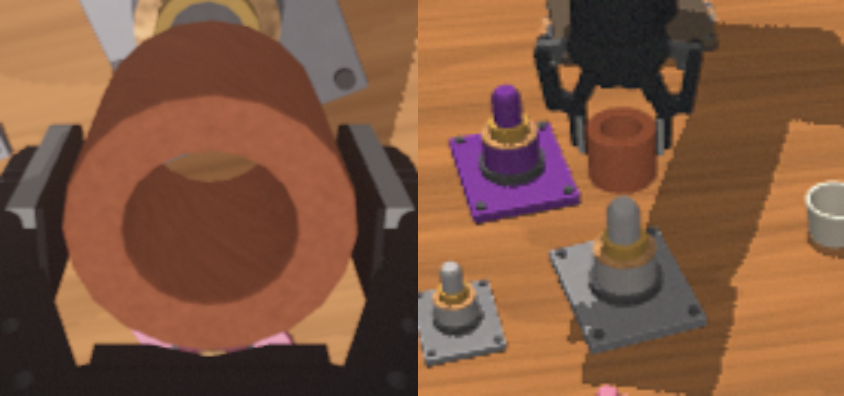

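The ring at (622,150) sits straight above the post at (622,210) in the scene crop. I'll descend onto the cone slowly and watch the force.

Request:
carry_out --commands '[{"delta_pos": [0.0004, -0.0003, 0.01], "delta_rot": [0, 0.002, 0], "claw": 50}, {"delta_pos": [0.0004, -0.0003, 0.02], "delta_rot": [0, 0.002, 0], "claw": 50}, {"delta_pos": [0.0004, -0.0003, 0.028], "delta_rot": [0, 0.002, 0], "claw": 50}, {"delta_pos": [0.0004, -0.0003, 0.033], "delta_rot": [0, 0.002, 0], "claw": 50}, {"delta_pos": [0.0004, -0.0003, 0.037], "delta_rot": [0, 0.002, 0], "claw": 50}, {"delta_pos": [0.0004, -0.0003, 0.04], "delta_rot": [0, 0.002, 0], "claw": 50}, {"delta_pos": [0.0004, -0.0003, 0.04], "delta_rot": [0, 0.002, 0], "claw": 50}]'

```text
time: 6.3
eef_pos: [0.5036, -0.0734, 0.1353]
tcp_rot: [0.11, 0.994, 0.0, -0.001]
contact_force: [0.1, 1.0, -0.5]
opening: 0.694
```

```bash
python3 - <<'E'
from meas import *
im,d,K,T=grab('wrist','w5'); ims,*_=grab('scene','s5')
ringheld('w5'); go(.504,-.0735,.12)
a=cv2.resize(im[190:370,220:410],None,fx=2.2,fy=2.2); b=cv2.resize(ims[130:260,240:380],(426,396))
cv2.imwrite('pics/c5.png',np.hstack([a[:396],b[:a.shape[0]]])[:,:,::-1])
E
```

```text
w5 ring top z 0.1486 tilt(dz/dx,dz/dy) [0.0009 0.001 ]
  ring [ 0.5045 -0.0739] 0.0294 resid 0.0003
  ring [ 0.5039 -0.0737] 0.0168 resid 0.0003
t 6.4 pos [ 0.5042 -0.0736  0.1363] yaw 77.4 op 0.694 F [ 0.2  0.1 -0.9]
delta_pos [0.0002 0.     0.0163] delta_rot [ 0.0001  0.0001 -0.    ] dist 0.016
```

View pics/c5.png

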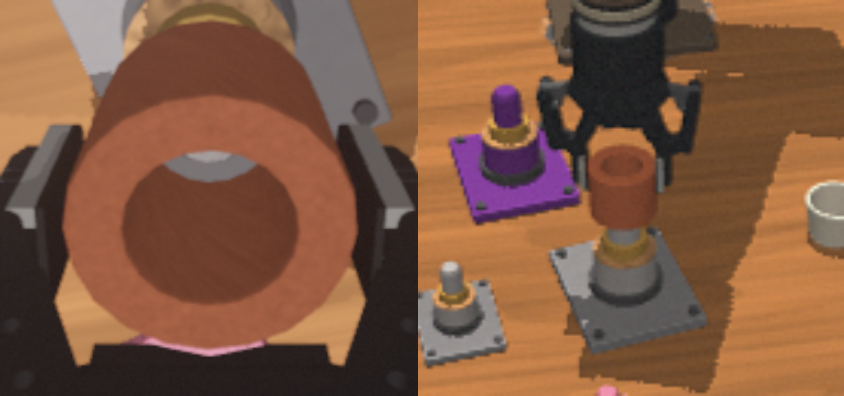

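The post top now shows inside the bore at (208,165) and there is no contact force. I'll go down to just above the sleeve.

Request:
carry_out --commands '[{"delta_pos": [0, 0, 0.005], "delta_rot": [0, 0, 0], "claw": 50}, {"delta_pos": [0, 0, 0.01], "delta_rot": [0, 0, 0], "claw": 50}, {"delta_pos": [0, 0, 0.015], "delta_rot": [0, 0, 0], "claw": 50}, {"delta_pos": [0, 0, 0.02], "delta_rot": [0, 0, 0], "claw": 50}, {"delta_pos": [0, 0, 0.024], "delta_rot": [0, 0, 0], "claw": 50}, {"delta_pos": [0, 0, 0.026], "delta_rot": [0, 0, 0], "claw": 50}, {"delta_pos": [0, 0, 0.026], "delta_rot": [0, 0, 0], "claw": 50}]'

```text
time: 6.98
eef_pos: [0.5039, -0.0735, 0.1095]
tcp_rot: [0.11, 0.994, 0.0, -0.0]
contact_force: [-0.6, -0.5, -1.8]
opening: 0.691
```

```bash
python3 - <<'E'
from meas import *
im,d,K,T=grab('wrist','w6')
ringheld('w6'); P=cloud(d,K,T)
m=(P[...,2]>.1015)&(P[...,2]<.109)&(np.hypot(P[...,0]-.504,P[...,1]+.074)<.014)&(d>0)
print('post px',m.sum(),P[m].mean(0).round(4))
go(.504,-.0735,.10)
a=cv2.resize(im[190:370,220:410],None,fx=2.2,fy=2.2)
cv2.imwrite('pics/c6.png',a[:,:,::-1])
E
```

```text
w6 ring top z 0.1228 tilt(dz/dx,dz/dy) [0.0008 0.0004]
  ring [ 0.5048 -0.074 ] 0.0295 resid 0.0003
  ring [ 0.5042 -0.0738] 0.0169 resid 0.0003
post px 1066 [ 0.5053 -0.0743  0.1048]
t 7.03 pos [ 0.5041 -0.0735  0.1099] yaw 77.4 op 0.696 F [-0.8  0.5 -0.8]
delta_pos [0.0001 0.     0.0099] delta_rot [ 0.0002 -0.0004  0.    ] dist 0.01
```

View pics/c6.png

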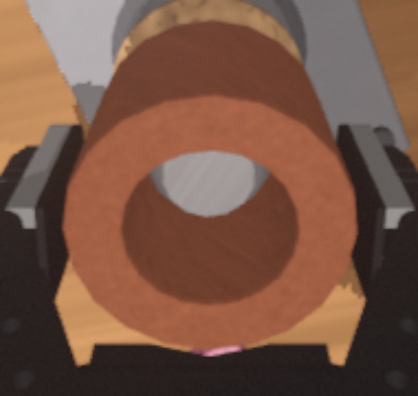

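The post top shows inside the bore at (208,185), and the ring is centred within about 0.5 mm. Next I'll press down against the sleeve, still 3 mm short of home.

Request:
carry_out --commands '[{"delta_pos": [0, 0, 0.003], "delta_rot": [0, 0, 0], "claw": 50}, {"delta_pos": [0, 0, 0.006], "delta_rot": [0, 0, 0], "claw": 50}, {"delta_pos": [0, 0, 0.009], "delta_rot": [0, 0, 0], "claw": 50}, {"delta_pos": [0, 0, 0.012], "delta_rot": [0, 0, 0], "claw": 50}, {"delta_pos": [0, 0, 0.0145], "delta_rot": [0, 0, 0], "claw": 50}, {"delta_pos": [0, 0, 0.0145], "delta_rot": [0, 0, 0], "claw": 50}, {"delta_pos": [0, 0, 0.0145], "delta_rot": [0, 0, 0], "claw": 50}]' --force 58

```text
time: 7.62
eef_pos: [0.5042, -0.0736, 0.0958]
tcp_rot: [0.109, 0.994, 0.0, -0.0]
contact_force: [-3.5, 0.6, 4.2]
opening: 0.689
```

```bash
cat > chk.py <<'E'
from meas import *
import sys
tag=sys.argv[1]
im,d,K,T=grab('wrist',tag)
ringheld(tag); P=cloud(d,K,T)
m=(P[...,2]>.1015)&(P[...,2]<.107)&(np.hypot(P[...,0]-.505,P[...,1]+.074)<.010)&(d>0)
print('post px',m.sum(),P[m].mean(0).round(4))
go(.504,-.0735,.092)
E
python3 chk.py w7
```

```text
w7 ring top z 0.1091 tilt(dz/dx,dz/dy) [-0.0003  0.0004]
  ring [ 0.5051 -0.0741] 0.0295 resid 0.0003
  ring [ 0.5046 -0.0739] 0.0168 resid 0.0003
post px 1276 [ 0.5045 -0.0739  0.1049]
t 7.67 pos [ 0.5042 -0.0736  0.0957] yaw 77.4 op 0.692 F [-3.   0.6  4.7]
delta_pos [0.0002 0.     0.0037] delta_rot [ 0.0001 -0.0005  0.    ] dist 0.004
```

Request:
carry_out --commands '[{"delta_pos": [0, 0, 0.0015], "delta_rot": [0, 0, 0], "claw": 50}, {"delta_pos": [0, 0, 0.0025], "delta_rot": [0, 0, 0], "claw": 50}, {"delta_pos": [0, 0, 0.0035], "delta_rot": [0, 0, 0], "claw": 50}, {"delta_pos": [0, 0, 0.0045], "delta_rot": [0, 0, 0], "claw": 50}, {"delta_pos": [0, 0, 0.0045], "delta_rot": [0, 0, 0], "claw": 50}]'

```text
time: 8.08
eef_pos: [0.5043, -0.0736, 0.0921]
tcp_rot: [0.109, 0.994, 0.0, -0.0]
contact_force: [-4.8, 1.0, 8.3]
opening: 0.695
```

```bash
python3 chk.py w8
```

```text
w8 ring top z 0.1054 tilt(dz/dx,dz/dy) [-0.0017 -0.0001]
  ring [ 0.5051 -0.0741] 0.0294 resid 0.0003
  ring [ 0.5046 -0.0739] 0.0168 resid 0.0003
post px 1320 [ 0.5045 -0.074   0.1048]
t 8.13 pos [ 0.5043 -0.0736  0.0921] yaw 77.4 op 0.694 F [-5.2  1.8  7.9]
delta_pos [0.0003 0.     0.0001] delta_rot [ 0.     -0.0009  0.    ] dist 0.0
```

The ring top is 0.6 mm above the post top and the spring force is rising as expected. I'll press in small steps onto the cork.

Request:
carry_out --commands '[{"delta_pos": [0.0003, 0, 0.0005], "delta_rot": [0, 0, 0], "claw": 50}, {"delta_pos": [0.0003, 0, 0.001], "delta_rot": [0, 0, 0], "claw": 50}, {"delta_pos": [0.0003, 0, 0.0014], "delta_rot": [0, 0, 0], "claw": 50}, {"delta_pos": [0.0003, 0, 0.0014], "delta_rot": [0, 0, 0], "claw": 50}]'

```text
time: 8.47
eef_pos: [0.5043, -0.0736, 0.0917]
tcp_rot: [0.109, 0.994, 0.0, -0.0]
contact_force: [-4.5, 1.8, 7.6]
opening: 0.695
```

```bash
python3 chk.py w9
```

```text
w9 ring top z 0.1051 tilt(dz/dx,dz/dy) [-0.0017  0.0005]
  ring [ 0.5051 -0.0741] 0.0294 resid 0.0003
  ring [ 0.5046 -0.0739] 0.0168 resid 0.0003
post px 1341 [ 0.5045 -0.074   0.1049]
t 8.52 pos [ 0.5043 -0.0736  0.0917] yaw 77.4 op 0.693 F [-4.2  1.   7.5]
delta_pos [ 0.0003  0.     -0.0003] delta_rot [-0.     -0.0007 -0.    ] dist 0.0
```

Request:
carry_out --commands '[{"delta_pos": [0.0003, 0, 0.0015], "delta_rot": [0, 0, 0], "claw": 50}, {"delta_pos": [0.0003, 0, 0.002], "delta_rot": [0, 0, 0], "claw": 50}, {"delta_pos": [0.0003, 0, 0.0025], "delta_rot": [0, 0, 0], "claw": 50}, {"delta_pos": [0.0003, 0, 0.0025], "delta_rot": [0, 0, 0], "claw": 50}]'

```text
time: 8.85
eef_pos: [0.5043, -0.0736, 0.0913]
tcp_rot: [0.109, 0.994, 0.0, -0.001]
contact_force: [-8.4, 2.1, 15.0]
opening: 0.693
```

```bash
python3 chk.py w10
```

```text
w10 ring top z 0.1047 tilt(dz/dx,dz/dy) [-0.0014 -0.0002]
  ring [ 0.5051 -0.0741] 0.0294 resid 0.0003
  ring [ 0.5046 -0.0739] 0.0168 resid 0.0003
post px 1347 [ 0.5045 -0.074   0.1049]
t 8.9 pos [ 0.5043 -0.0736  0.0914] yaw 77.5 op 0.694 F [-7.5  2.3 14.7]
delta_pos [ 0.0003 -0.     -0.0006] delta_rot [-0.0001 -0.0016 -0.    ] dist 0.001
```

It is in contact with the cork: force is 15 N and the ring top is level with the post. I'll press more firmly and relieve the sideways load a little.

Request:
carry_out --commands '[{"delta_pos": [0.0008, 0, 0.0025], "delta_rot": [0, 0, 0], "claw": 50}, {"delta_pos": [0.0012, 0, 0.003], "delta_rot": [0, 0, 0], "claw": 50}, {"delta_pos": [0.0012, 0, 0.0038], "delta_rot": [0, 0, 0], "claw": 50}, {"delta_pos": [0.0012, 0, 0.0038], "delta_rot": [0, 0, 0], "claw": 50}, {"delta_pos": [0.0012, 0, 0.0038], "delta_rot": [0, 0, 0], "claw": 50}, {"delta_pos": [0.0012, 0, 0.0038], "delta_rot": [0, 0, 0], "claw": 50}]'

```text
time: 9.4
eef_pos: [0.5042, -0.0736, 0.0913]
tcp_rot: [0.109, 0.994, -0.0, -0.0]
contact_force: [-8.7, 2.3, 21.3]
opening: 0.694
```

```bash
python3 chk.py w11; python3 - <<'E'
from h import *
im,d,K,T=grab('scene','s11'); P=cloud(d,K,T)
a=cv2.resize(im[140:270,230:400],None,fx=4,fy=4,interpolation=cv2.INTER_CUBIC)
cv2.imwrite('pics/c11.png',a[:,:,::-1]); go(.504,-.0735,.0915)
E
```

```text
w11 ring top z 0.1047 tilt(dz/dx,dz/dy) [-0.0007 -0.0002]
  ring [ 0.5051 -0.0741] 0.0294 resid 0.0003
  ring [ 0.5045 -0.0739] 0.0168 resid 0.0003
post px 1342 [ 0.5045 -0.074   0.1048]
t 9.45 pos [ 0.5043 -0.0736  0.0913] yaw 77.5 op 0.69 F [-9.8  3.4 20.5]
delta_pos [ 0.0003 -0.     -0.0007] delta_rot [-0.0003 -0.0007 -0.    ] dist 0.001
t 9.5 pos [ 0.5043 -0.0736  0.0913] yaw 77.5 op 0.694 F [-9.3  3.  21. ]
delta_pos [ 0.0003  0.     -0.0002] delta_rot [-0.0003 -0.0007 -0.    ] dist 0.0
```

View pics/c11.png

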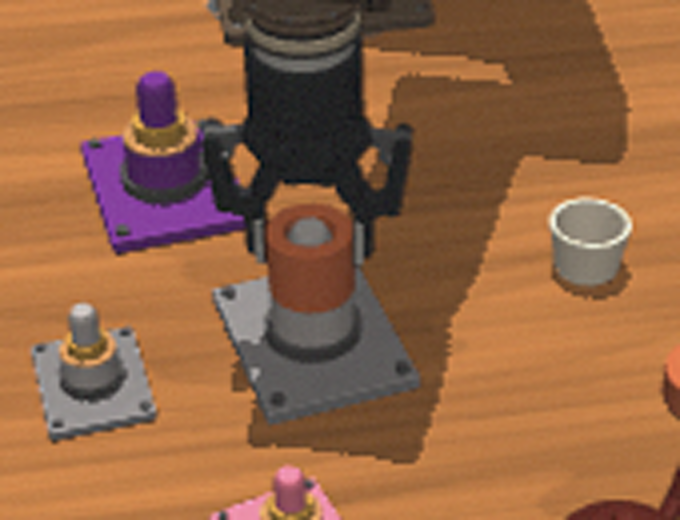

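View pics/w11.png

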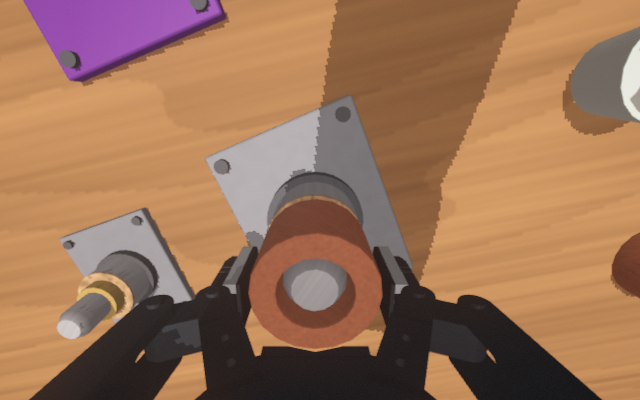

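In the scene crop the ring sits flush on the shoulder at (312,300), with no brass visible. In the wrist view the post top is centred in the bore at (315,285). Raising the push from 15 to 21 N moved nothing, so the ring is on the hard stop. I'll firm up slightly and hold.

Request:
carry_out --commands '[{"delta_pos": [0.0018, 0, 0.004], "delta_rot": [0, 0, 0], "claw": 50}, {"delta_pos": [0.002, 0, 0.0045], "delta_rot": [0, 0, 0], "claw": 50}, {"delta_pos": [0.002, 0, 0.005], "delta_rot": [0, 0, 0], "claw": 50}, {"delta_pos": [0.002, 0, 0.005], "delta_rot": [0, 0, 0], "claw": 50}, {"delta_pos": [0.002, 0, 0.005], "delta_rot": [0, 0, 0], "claw": 50}, {"delta_pos": [0.002, 0, 0.005], "delta_rot": [0, 0, 0], "claw": 50}, {"delta_pos": [0.002, 0, 0.005], "delta_rot": [0, 0, 0], "claw": 50}, {"delta_pos": [0.002, 0, 0.005], "delta_rot": [0, 0, 0], "claw": 50}]'

```text
time: 10.17
eef_pos: [0.5042, -0.0736, 0.0912]
tcp_rot: [0.109, 0.994, -0.0, 0.001]
contact_force: [-10.8, 3.6, 24.9]
opening: 0.692
```

```bash
python3 chk.py w12; sleep 0; python3 chk.py w13
```

```text
w12 ring top z 0.1047 tilt(dz/dx,dz/dy) [-0.0004 -0.0001]
  ring [ 0.505  -0.0741] 0.0295 resid 0.0003
  ring [ 0.5045 -0.0739] 0.0168 resid 0.0003
post px 1345 [ 0.5045 -0.0739  0.1048]
t 10.22 pos [ 0.5042 -0.0736  0.0912] yaw 77.5 op 0.691 F [-10.8   2.5  25.3]
delta_pos [ 0.0002  0.     -0.0008] delta_rot [-0.0004  0.0016  0.    ] dist 0.001
w13 ring top z 0.1047 tilt(dz/dx,dz/dy) [ 0.0002 -0.0008]
  ring [ 0.505  -0.0741] 0.0294 resid 0.0003
  ring [ 0.5044 -0.0739] 0.0168 resid 0.0003
post px 1349 [ 0.5045 -0.074   0.1048]
t 10.27 pos [ 0.5042 -0.0736  0.0913] yaw 77.5 op 0.696 F [-10.7   3.7  24.8]
delta_pos [ 0.0003  0.     -0.0007] delta_rot [-0.0004  0.0017  0.    ] dist 0.001
```

The push is steady at about 25 N, the ring top is level with the post and the grip is held. I'm handing the job in.

```bash
python3 -c "
from plant import ctrl
print(ctrl.sign_off())"
```

```text
the job is handed in; nothing more can be done
None
```

The tall ring is over the post of the large grey press and pressed home on the cork shoulder. I handed the job in at about 10.3 s, with the gripper still holding the ring (set to 58 N) and pressing down.

**Final checks**
- **Seated:** the ring's top measured 104.7 mm and the post's top 104.8 mm, so they are level. No brass showed in the scene view.
- **On the hard stop:** raising the push from 15 to 25 N moved the ring less than 0.2 mm. The push then held steady at about 25 N.
- **Alignment:** tilt was under 0.1°, the ring was centred on the post within about 0.5 mm, and it did not slip in the grip.
- **Bystanders:** the arm never came near the short ring, cup, teapot or planter. I did not measure their positions again at the end.

**Disagreements**
- **Post position:** the cameras put the post's x between 0.504 and 0.508 m. I used the wrist camera's value, and the ring went on without side contact on the way down.
- **Sideways force:** about 11 N remained along x while pressing, and shifting the tool by up to 2 mm did not remove it. It is probably friction on the cork.

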